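Set the tea-light tongs to their mark and hold them ready over the candle

TASK

Pick up the sprung wooden tongs, squeeze them until the pointer on the moving arm is level with the little rider set on the gauge strip, and hold them level and steady at that opening with the tips just above the tea light on the cork coaster, one tip to each side of it, ready to reach down for it. Keep that opening for a good three seconds and finish while still holding the tongs there, squeezed and clear of everything; do not touch that tea light, and leave the other tea lights and the jars where they stand.

Things in the scene. Friction and masses are not known exactly. Their poses are not given: they have to be found in the camera images.
- tongs_grip (a point): Middle between the thumb pads of the open tongs, 15 mm above their underside. x runs along the tongs to the tips, y to the moving arm, z up. Pads: 34 mm long, 30 mm tall, flat outer faces, squeezed along y, best from above. Over the faces: 55 mm open, 1.15 mm less per 0.01 rad of squeeze. From here the gauge strip lies at x 46 to 54 mm, y -39 to 73 mm, top 14 mm higher.
- tongs: Sprung wooden tongs, 216 mm long, 60 to 110 g, lying on edge as a narrow V that opens sideways; arms 5 mm thick, 22 mm tall, dark heel with hinge and spring 105 to 132 mm behind the pads. A flat aluminium gauge strip, fixed to the fixed arm, crosses over both arms. Origin: from tongs_grip x 0, y -7.4, z -15 mm; same axes.
- tongs_arm (a joint): Squeeze angle of the moving arm about the hinge in the heel, rad: 0 open (tip gap 79 mm), stop at 0.30. The tip gap shrinks 1.95 mm per 0.01 rad. The spring pushes open with about 5 N at the pads when open and 9 N at 0.2 rad; let go, the tongs spring open.
- rider (a joint): Where the rider (the mark) is set on the gauge strip: metres inward, towards the fixed arm, from where the pointer stands with the tongs open; 0.011 to 0.035. The pointer moves inward 0.176 m per rad of squeeze: it is level with the rider at tongs_arm = rider / 0.176. The rider is stiff (15 N) and stays as set.
- rider_mark (a point): Top centre of the rider: a brass saddle on top of the gauge strip, 6 mm wide along the strip (y of the tongs), 11 mm along x, 5 mm tall, its middle scribed with a dark line; 34 mm above the tongs' underside. Axes as the tongs.
- pointer (a point): Top of the pointer: an upright steel fin 2.4 mm wide on top of the moving arm, just on the tip side of the gauge strip and as high as the rider. It is level with the rider when, seen along x of the tongs, its middle is within the rider's 6 mm width.
- fixed_tip (a point): Inner face of the fixed arm's rubber tip, half-way up (11 mm above the underside); from tongs_grip x 80, y -34, z -4 mm. Held between fingers that close evenly, both tips lie about evenly either side of the fingers' middle line, 80 mm ahead of the pads.
- moving_tip (a point): Inner face of the moving arm's rubber tip, half-way up; with the tongs open 79 mm across from the fixed tip in +y.
- candle_top (a point): Top centre of the tea light that is to be hovered over: aluminium cup 38 mm across, 15 mm tall, white wax, loose, standing on the middle of the coaster; its top is about 22 mm above the table.
- candle: The same tea light; origin at the centre of its underside.
- coaster: Round cork coaster, 90 mm across, 6 mm thick, fixed to the table; origin under its centre.
- jar0: Lantern jar, a bystander: open glass jar wrapped in white paper, 80 mm across, 100 mm tall, loose; origin under its centre.
- heel (a point): Centre of the dark wooden heel block of the tongs (20 x 34 x 22 mm), half-way up; from tongs_grip x -122, y -7.4, z -4 mm.
- jar1: Second, equal lantern jar, a bystander.
- spare0: Spare tea light on the bare table (38 mm across, 15 mm tall), a bystander; origin under its centre.
- spare1: Second spare tea light on the bare table, a bystander.
There are look-alikes about, which are no part of the job. What is shaped like the candle but blue or red is not meant.

How it is judged (in metres and radians):
On the way:
1. the tongs, squeezed so that the pointer is level with the rider, are held steady over the tea light for 2.5 s (y of pointer in the frame of rider_mark between -0.003 and 0.003 m and value of joint tongs_arm above 0.035 rad and horizontal distance between each of fixed_tip, moving_tip and candle_top below 0.047 m and height (world z) of fixed_tip between 0.03 and 0.125 m and height (world z) of moving_tip between 0.03 and 0.125 m and height (world z) of heel above 0.03 m and angle between tongs_grip's own z axis and vertical below 0.35 rad and contact force between tongs and the fingers above 2 N and velocity of joint tongs_arm between -0.1 and 0.1 rad/s and linear speed of tongs below 0.03 m/s), for 2.5 s.
At the end, for the whole second after the job is handed in: Kept 2.5 s and at the end: fingers squeeze the tongs (over 2 N), pointer within 3 mm of the rider's middle, arm still; tips each within 47 mm sideways of the tea light's middle, 30-125 mm up, heel over 30 mm up; tongs level within 0.35 rad, slower than 0.03 m/s, resting on nothing else (all of step 1 and contact force between tongs and candle below 0.3 N and contact force between tongs and coaster below 0.3 N and contact force between tongs and jar0 below 0.3 N and contact force between tongs and jar1 below 0.3 N and contact force between tongs and spare0 below 0.3 N and contact force between tongs and spare1 below 0.3 N); the arm keeps its last pose, push and grip.
It fails at once if the tea light on the coaster is touched or shifted (contact force between candle and tongs above 0.5 N or contact force between candle and the arm above 0.5 N or contact force between candle and the fingers above 0.5 N or distance of candle from where it was at the start of the episode above 0.01 m).
It fails at once if a jar or a spare tea light is shifted by more than 20 mm (distance of any of jar0, jar1, spare0, spare1 from where it was at the start of the episode above 0.02 m).
It also fails if it takes over 42 s, if anything falls off the work surface, if the arm or the gripper's body presses on something with over 40 N, if the wrist force passes 120 N, or if a joint passes its speed limit or range.

ROBOT

A 6-joint arm with a two-finger parallel gripper is mounted at the origin on the work surface. World frame = base frame: x ahead of the robot, y to its left, z up, the work surface at z = 0. Lengths are in m, angles in degrees, forces in N, time in s.
With the tool pointing down it reaches from about 0.275 to 0.875 m from the base axis. Payload 12.5 kg.
Tool frame: the origin (TCP) lies at the very end of the fingers, on their centre line; the grasp point (between the pads) lies env.hold_point_z behind it (env.hold_point_z is the distance from the TCP to the grasp point, in m); z points along the fingers, y is the line along which they close (so a half turn about z gives the same grasp; the last joint's range is limited). The gripper opens to 85 mm and grips with 20 to 120 N. Pads are 22 mm wide; open, the fingers measure 114 mm over their backs; the gripper's body (76 mm by 85 mm) begins 54 mm behind the grasp point. The pads swing forward as they close: fully open they stand 13 mm farther back than shut.
Start: joints at [-73.316, 20.094, 94.641, -0, 65.266, -4.847], TCP at [0.202, -0.512, 0.2] pointing down, gripper open.
Joint ranges: [-157.81, 157.81], [-45, 120.19], [0.68, 151.7], [-89.99, 269.99], [4.06, 180], [-164.3, 164.3]. Speed limits (degrees/s): [127.2, 127.2, 159.86, 180, 180, 180].

INTERFACE

Orientations are given as a 3x3 rotation matrix whose columns are the frame's x, y, z axes.
In Python, from rig import env gives the robot as it stands.
- The arm moves only by the tool move_arm, never from a script. Its argument "deltas" is a list of rows, each an object with "claw": the closure, from 0 (fully open) to 1 (shut); "xyz": the shift along the tool's x, y, z in cm, a list of three; "twist": the turn about the tool's z in degrees. In form: [{"claw": claw, "xyz": [x, y, z], "twist": twist}, ...]. A call has 1 to 8 rows; each row is the pose to reach, as a shift and turn from the pose commanded when the call began, along the tool's axes at that moment; what a row does not reach only later rows make up. A row lasts 1/12 s, in which the tool goes at most 41.7 mm and 7.16 degrees, less where a joint would pass 70% of its speed; a pose out of reach is approached as far as the arm can. A call with a gripper value outside its range is refused whole. The fingers move at their own pace and stop on an object; "squeeze" is the grip in N (left out, the last holds). Time passes only in rows, so rows that repeat a pose let the fingers close. It gives the time, the measured TCP pose, the force, the opening and the grip force at its end, in the units of the state.
- env.state(): the state, without advancing time (a new reading comes with each control period).
- env.capture(name): name is "scene" or "top" or "wrist"; returns a dict with "color" (480x640x3 uint8, red, green, blue), "vfov" (degrees; the focal length in pixels is half the picture's height over the tangent of half this angle, whatever the lens; pixels are square), "cx", "cy" (the principal point, pixels), "world_from_camera" (4x4, takes a point from camera to world coordinates). Camera axes: x right, y up, looking along -z (the intrinsics and any distortion apply to the point x, -y, -z); pixel columns grow to the right and rows downward; lengths in m; the calibration is good to about 2 mm. A picture is of the moment at which its call begins. There is no depth.
- env.finish_job(): hands the job in; it is judged then, once.
Trained networks look in a picture, given as the dict that the camera call returned (one of the last four; its "shot" number tells which), for a name from the list of things; names that differ only in an ending like _2 or _b are one class to them, and where a whole thing is asked for, a point or a joint stands for the part that bears it (a point fixed in the world has none). Each returns a list of dicts, best first, with "confidence" (0 to 1); they miss things now and then, are a little off and sometimes report something else, mostly with a low value. They report only what shows in the picture. A call takes as long as a camera call. They do not tell look-alikes from the thing itself.
- env.search_frame(picture, target): "at" ([x, y, z] in m, in world coordinates, good to about 4 mm: the middle of the surface that is visible of it).
- env.spot_point(picture, target): "at" ([x, y, z] in m, in world coordinates, good to about 4 mm: a listed point, or the origin of a listed thing).
The state is a dict: "time": time; "q": joint angles; "qvel": joint speeds; "joint_torque": joint torques, N m; "tcp_pos": TCP position; "tool_rot": TCP orientation; "force": force on the tool from outside, world axes, zero at the start; "wrist_torque": the same for the moment, N m; "finger_gap": finger opening in m; "gripper_force": force on a finger pad.
Only numpy, scipy, OpenCV 4.12 (cv2) and the standard library are available. Lean on these libraries where they do the work, as an engineer would, in place of code of your own. Each camera call takes 0.05 s, during which the arm holds its last target. There are 200 camera calls.

## Working session

There is one attempt and no reset: what is moved stays moved. The work goes in short steps, Python scripts to look and compute and a tool call to move; the robot and the scene stay as the last step left them, time stands still between calls to the robot, and variables do not carry over. Pictures are saved under pics/ and viewed, at most 13 in all, crops included, and the job is handed in when it is done.

Besides the shell and the picture viewer there is one more tool, called after "Request:" as name(argument=value, ...) on one line, values as JSON. move_arm: Moves the arm, as the interface text tells. Its arguments: {"type":"object","properties":{"deltas":{"type":"array","items":{"type":"object","properties":{"claw":{"type":"number"},"xyz":{"type":"array","items":{"type":"number"}},"twist":{"type":"number"}}}},"squeeze":{"type":"number"}},"required":["deltas"]}

```bash
mkdir -p pics; cat > h.py <<'E'
import numpy as np,cv2
from rig import env
def save(p,n): cv2.imwrite(f'pics/{n}.png',p['color'][:,:,::-1])
E
python3 - <<'E'
from h import *
p=env.capture('top');save(p,'top0')
s=env.capture('scene');save(s,'scene0')
for n in ['tongs_grip','heel','fixed_tip','moving_tip','rider_mark','pointer','candle_top','coaster','jar0','spare0','candle']:
    for nm,q in (('top',p),('scene',s)):
        print(n,nm,[(np.round(d['at'],3).tolist(),round(d['confidence'],2)) for d in env.spot_point(q,n)][:5])
st=env.state();print(st['time'],st['tcp_pos'],st['tool_rot'],st['finger_gap'],env.hold_point_z)
E
```

```text
tongs_grip top [([0.514, 0.125, 0.013], 0.62)]
tongs_grip scene [([0.511, 0.13, 0.012], 0.84)]
heel top [([0.393, 0.164, 0.01], 0.69), ([0.531, -0.164, 0.009], 0.64), ([0.715, 0.217, -0.004], 0.31)]
heel scene [([0.392, 0.167, 0.006], 0.6)]
fixed_tip top [([0.577, 0.066, 0.012], 0.68), ([0.58, 0.147, 0.031], 0.54)]
fixed_tip scene [([0.575, 0.066, 0.012], 0.76), ([0.535, -0.158, 0.002], 0.42), ([0.578, 0.145, 0.036], 0.19)]
moving_tip top [([0.596, 0.142, 0.011], 0.57)]
moving_tip scene [([0.597, 0.143, 0.011], 0.95)]
rider_mark top [([0.569, 0.131, 0.03], 0.49)]
rider_mark scene []
pointer top [([0.583, 0.147, 0.033], 0.59), ([0.536, -0.159, 0.002], 0.32)]
pointer scene [([0.578, 0.147, 0.036], 0.62)]
candle_top top [([0.536, -0.166, 0.024], 0.84), ([0.556, -0.271, 0.02], 0.78), ([0.514, -0.055, 0.013], 0.56)]
candle_top scene [([0.562, -0.275, 0.018], 0.6), ([0.518, -0.063, 0.015], 0.53)]
coaster top [([0.534, -0.156, 0.005], 0.88)]
coaster scene [([0.533, -0.154, 0.002], 0.82)]
jar0 top [([0.748, -0.025, -0.002], 0.94), ([0.422, -0.421, -0.003], 0.74)]
jar0 scene [([0.422, -0.423, 0.001], 0.92), ([0.754, -0.025, -0.002], 0.68)]
spare0 top [([0.712, 0.214, -0.004], 0.82), ([0.723, -0.193, 0.003], 0.64)]
spare0 scene [([0.725, -0.19, 0.003], 0.86), ([0.714, 0.216, -0.0], 0.53), ([0.528, -0.164, 0.001], 0.28)]
candle top [([0.558, -0.275, -0.0], 0.88), ([0.531, -0.162, 0.008], 0.83), ([0.515, -0.059, 0.002], 0.57), ([0.723, -0.192, 0.002], 0.34)]
candle scene [([0.518, -0.058, 0.004], 0.78), ([0.558, -0.273, 0.002], 0.72), ([0.526, -0.165, -0.001], 0.58)]
1.2 [ 0.20187581 -0.51159846  0.20028568] [[ 9.30217997e-01  3.67007464e-01 -6.09713602e-06]
 [ 3.67007464e-01 -9.30217997e-01  5.80964086e-06]
 [-3.53948409e-06 -7.64192691e-06 -1.00000000e+00]] 0.08527586117473383 0.0187
```

View pics/top0.png

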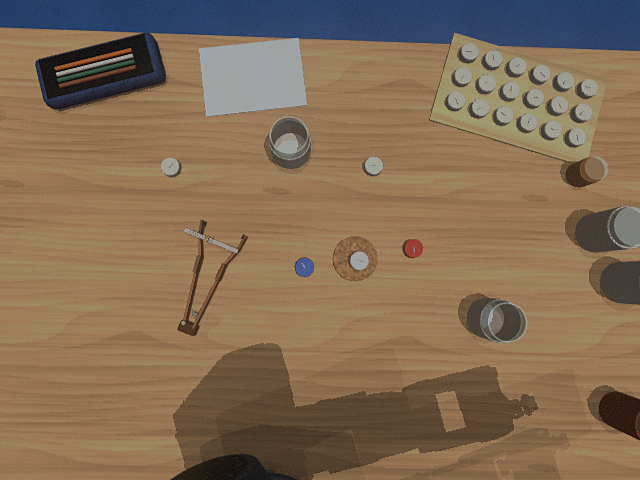

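```bash
python3 - <<'E'
from h import *
a=cv2.imread('pics/top0.png')
l=cv2.resize(a[210:345,165:265],None,fx=4,fy=4,interpolation=2); r=cv2.resize(a[220:300,335:390],None,fx=6,fy=6,interpolation=2)
c=np.zeros((540,740,3),np.uint8);c[:540,:400]=l;c[:480,405:735]=r;cv2.imwrite('pics/crop.png',c)
L=np.array([[0,0],[-122,-7.4],[80,-34],[80,45]])/1e3
W=np.array([[.5125,.1275],[.3925,.1655],[.576,.066],[.5965,.1425]])
z=(W-W.mean(0))@[1,1j];q=(L-L.mean(0))@[1,1j]
f=np.vdot(q,z);u=f/abs(f);t=W.mean(0)@[1,1j]-u*(L.mean(0)@[1,1j]);print(np.degrees(np.angle(u)),t,abs(z-u*q))
st=env.state();R=st['tool_rot'];print(R.T@(np.array([t.real,t.imag,.2])-st['tcp_pos']),np.degrees(np.arctan2(R[1,1],R[0,1])))
E
```

```text
-20.569709590063642 (0.5101644565232082+0.12787017311265753j) [0.0023647  0.00189173 0.00346835 0.00441654]
[ 5.21465406e-01 -4.81700997e-01  2.87512346e-04] -68.46882219653526
```

View pics/crop.png

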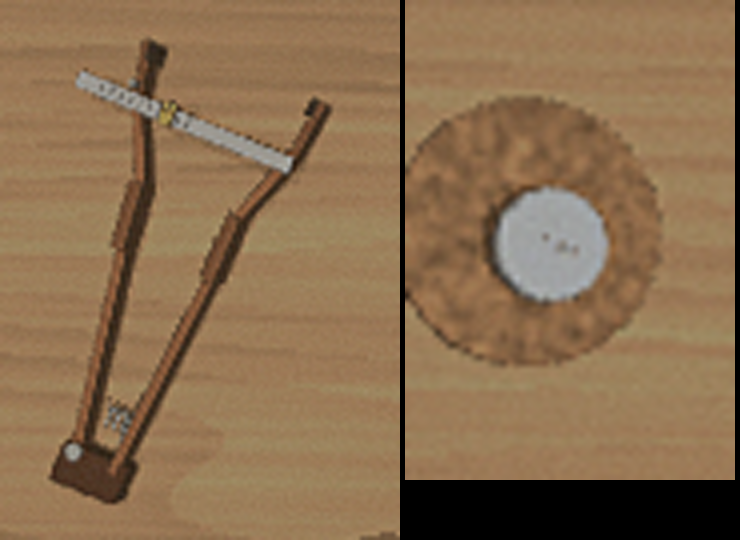

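Tongs: rider at about (207,238), pointer at (199,230), heel at (188,327). White cups: coaster (359,260), spares (171,167) and (374,166). Blue (304,267) and red (414,248) are look-alikes. The white one on the cork coaster is the one meant, and the crop confirms it.

Request:
move_arm(deltas=[{"claw": 0, "xyz": [6, -5.5, 0], "twist": 5}, {"claw": 0, "xyz": [9, -8.3, 0], "twist": 10}, {"claw": 0, "xyz": [12, -11, 0], "twist": 15}, {"claw": 0, "xyz": [15, -13.8, 0], "twist": 20}, {"claw": 0, "xyz": [18, -16.6, 0], "twist": 25}, {"claw": 0, "xyz": [21, -19.4, 0], "twist": 30}, {"claw": 0, "xyz": [24, -22.2, 0], "twist": 36}, {"claw": 0, "xyz": [27, -25, 0], "twist": 42}])

```text
time: 1.87
tcp_pos: [0.3434, -0.2173, 0.2005]
tool_rot: [[0.94, -0.34, 0.001], [-0.34, -0.94, -0.0], [0.001, 0.0, -1.0]]
force: [1.1, -1.0, -0.2]
finger_gap: 0.0853
gripper_force: 0.0
```

```bash
cat >> h.py <<'E'
def rel(x,y,z,yaw=None):
    "delta in tool axes (cm) and twist (deg) to put TCP at x,y,z, tool y along tongs -y"
    st=env.state();R=st['tool_rot'];d=R.T@(np.array([x,y,z])-st['tcp_pos'])*100
    tw=None
    if yaw is not None:
        tw=-((yaw-90-np.degrees(np.arctan2(R[1,1],R[0,1]))+180)%360-180)
    return d.round(2),tw,st['time'],st['tcp_pos'].round(4)
E
python3 -c "
from h import *
print(rel(.510,.128,.2,-20.6))"
```

```text
(array([  3.93, -38.13,   0.05]), np.float64(0.7230344128842603), 1.8667, array([ 0.3434, -0.2173,  0.2005]))
```

Request:
move_arm(deltas=[{"claw": 0, "xyz": [0.4, -4, 0], "twist": 0}, {"claw": 0, "xyz": [0.8, -8, 0], "twist": 0}, {"claw": 0, "xyz": [1.2, -12, 0], "twist": 0}, {"claw": 0, "xyz": [1.6, -16, 0], "twist": 0}, {"claw": 0, "xyz": [2, -20, 0], "twist": 0}, {"claw": 0, "xyz": [2.4, -24, 0], "twist": 0}, {"claw": 0, "xyz": [2.8, -28, 0], "twist": 0}, {"claw": 0, "xyz": [2.8, -28, 0], "twist": 0}])

```text
time: 2.53
tcp_pos: [0.4652, 0.0401, 0.2005]
tool_rot: [[0.943, -0.332, 0.002], [-0.332, -0.943, 0.001], [0.001, -0.002, -1.0]]
force: [-0.2, -0.3, -0.7]
finger_gap: 0.0852
gripper_force: 0.0
```

```bash
python3 -c "
from h import *
p=env.capture('wrist');save(p,'w0')
for n in ['tongs_grip','heel','fixed_tip','moving_tip','rider_mark','pointer']:
    print(n,[(np.round(d['at'],4).tolist(),round(d['confidence'],2)) for d in env.spot_point(p,n)][:3])
print(p['world_from_camera'].round(3).tolist(),p['vfov'])
print(rel(.510,.128,.2,-20.6))"
```

```text
tongs_grip []
heel [([0.3923, 0.1637, 0.0096], 0.88)]
fixed_tip [([0.572, 0.0643, 0.0119], 0.82), ([0.5092, 0.1208, 0.0008], 0.26)]
moving_tip [([0.597, 0.1413, 0.0053], 0.93)]
rider_mark [([0.5694, 0.1317, 0.0321], 0.48)]
pointer [([0.5824, 0.1519, 0.0353], 0.87)]
[[-0.333, 0.908, 0.255, 0.53], [-0.943, -0.32, -0.091, 0.017], [-0.001, -0.271, 0.963, 0.375], [0.0, 0.0, 0.0, 1.0]] 63.42193598698752
(array([  1.26, -10.42,   0.04]), np.float64(0.8905811724805517), 2.8833, array([0.463 , 0.0341, 0.2004]))
```

View pics/w0.png

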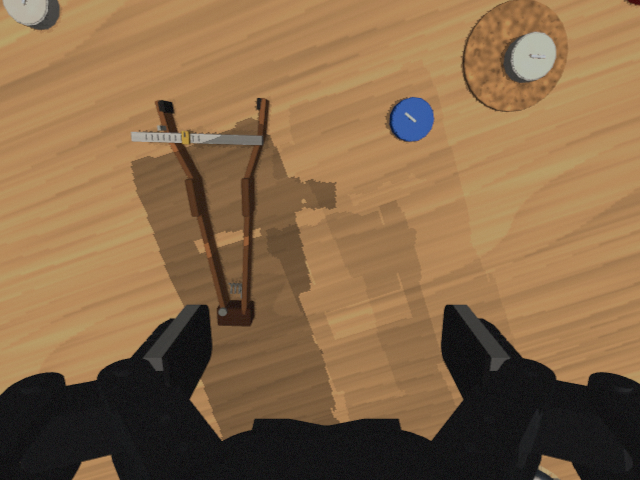

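Wrist view: pads at (195,197) and (248,197), rider at (185,137), pointer near (163,128), heel at (236,313), candle on the coaster at (534,56). I'll compute positions from these pixels.

```bash
cat >> h.py <<'E'
def ray(p,u,v,z):
    f=240/np.tan(np.radians(p['vfov'])/2);T=p['world_from_camera']
    d=T[:3,:3]@np.array([(u-p['cx'])/f,-(v-p['cy'])/f,-1]);o=T[:3,3]
    return o+d*(z-o[2])/d[2]
E
python3 -c "
from h import *
p=env.capture('wrist');print([k for k in p])
save(p,'w0b')
r=lambda u,v,z:ray(p,u,v,z).round(4)
print(r(195,197,.026),r(248,197,.026),r(236,313,.022),r(185,137,.034),r(163,128,.034),r(534,56,.021))
a=p['color'][85:215,120:280,::-1];cv2.imwrite('pics/c1.png',cv2.resize(a,None,fx=5,fy=4.6,interpolation=2)[:598])
print([ (np.round(d['at'],4).tolist(),round(d['confidence'],2)) for d in env.spot_point(p,'candle_top')])
"
```

```text
['color', 'vfov', 'cx', 'cy', 'world_from_camera', 'shot']
[0.5153 0.1403 0.026 ] [0.4991 0.0953 0.026 ] [0.3958 0.1527 0.022 ] [0.5649 0.1236 0.034 ] [0.5778 0.1378 0.034 ] [ 0.5271 -0.1738  0.021 ]
[([0.5173, -0.0571, 0.0137], 0.85), ([0.5299, -0.1667, 0.0196], 0.65)]
```

View pics/c1.png

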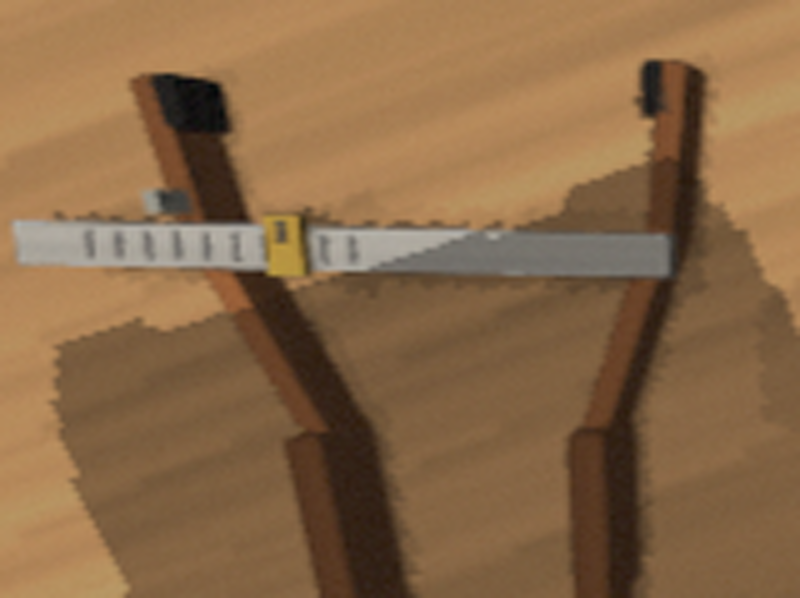

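```bash
python3 -c "
from h import *
p=env.capture('wrist')
r=lambda X,Y,z:ray(p,120+X/5,85+Y/4.6,z)
a,b=r(308,435,.03),r(590,432,.03);yx=(a-b)[:2];yaw=np.degrees(np.arctan2(yx[1],yx[0]))-90;m=(a+b)/2
print(a,b,np.linalg.norm(yx),yaw)
s0,s1=r(15,243,.029),r(672,257,.029);d=(s0-s1);yaw=np.degrees(np.arctan2(d[1],d[0]))-90;print('strip',np.linalg.norm(d),yaw)
ex=np.array([np.cos(np.radians(yaw)),np.sin(np.radians(yaw))]);g=m[:2]-.017*ex;print('grip',g)
ey=np.array([-ex[1],ex[0]]);gs=((s0+s1)/2)[:2]-.05*ex-.017*ey;print('grip from strip',gs)
R,P=r(285,240,.034),r(152,192,.034);print('rider',R,'ptr',P,(P-R)[:2]@ey)
for n in ['tongs_grip','heel','candle_top']: print(n,[np.round(d['at'],4).tolist() for d in env.spot_point(p,n)])
hsv=cv2.cvtColor(p['color'],cv2.COLOR_RGB2HSV);mk=((hsv[...,1]<50)&(hsv[...,2]>150)).astype(np.uint8);mk[:,:440]=0;mk[140:]=0
n,l,st,c=cv2.connectedComponentsWithStats(mk);i=1+st[1:,4].argmax();print('candle',c[i],st[i],ray(p,*c[i],.021))
print(rel(*g,.2,yaw))"
```

```text
[0.53362662 0.14358756 0.03      ] [0.51733952 0.09660233 0.03      ] 0.049728077209676876 -19.118515290642392
strip 0.11272124358636898 -21.057190704099995
grip [0.5096183  0.12620304]
grip from strip [0.50994521 0.12537938]
rider [0.56719947 0.13025913 0.034     ] ptr [0.58242028 0.14758816 0.034     ] 0.02164067332547963
tongs_grip []
heel [[0.3926, 0.1646, 0.0103]]
candle_top [[0.5327, -0.166, 0.021], [0.5171, -0.0607, 0.0138]]
candle [525.20726362  54.05886036] [ 503   30   45   49 1597] [ 0.53117818 -0.1669402   0.021     ]
(array([  1.3 , -10.16,   0.04]), np.float64(1.4188508604894992), 3.1833, array([0.4633, 0.0349, 0.2004]))
```

Request:
move_arm(deltas=[{"claw": 0, "xyz": [0.5, -4, 0], "twist": 1}, {"claw": 0, "xyz": [1, -8, 0], "twist": 1}, {"claw": 0, "xyz": [1.3, -10.15, 0], "twist": 1.3}, {"claw": 0, "xyz": [1.3, -10.15, 3], "twist": 1.3}, {"claw": 0, "xyz": [1.3, -10.15, 6], "twist": 1.3}, {"claw": 0, "xyz": [1.3, -10.15, 9], "twist": 1.3}, {"claw": 0, "xyz": [1.3, -10.15, 12], "twist": 1.3}, {"claw": 0, "xyz": [1.3, -10.15, 12], "twist": 1.3}])

```text
time: 3.85
tcp_pos: [0.5065, 0.1259, 0.0756]
tool_rot: [[0.934, -0.357, -0.008], [-0.357, -0.934, -0.001], [-0.007, 0.004, -1.0]]
force: [-1.1, -0.6, 0.1]
finger_gap: 0.0854
gripper_force: 0.0
```

```bash
python3 -c "
from h import *
env.capture('wrist');env.capture('wrist');p=env.capture('wrist')
save(p,'w1')
for n in ['tongs_grip','rider_mark','pointer','moving_tip','fixed_tip']: print(n,[np.round(d['at'],4).tolist() for d in env.spot_point(p,n)])
print(rel(.5098,.1262,.003,-20.9))"
```

```text
tongs_grip []
rider_mark [[0.5684, 0.1354, 0.0302]]
pointer [[0.5826, 0.1506, 0.0353]]
moving_tip [[0.5947, 0.1442, 0.0076], [0.5814, 0.1492, 0.0353]]
fixed_tip [[0.5704, 0.0647, 0.0095]]
(array([-0.05,  0.05,  7.86]), np.float64(-0.010719452982243638), 4.25, array([0.5103, 0.1265, 0.0816]))
```

View pics/w1.png

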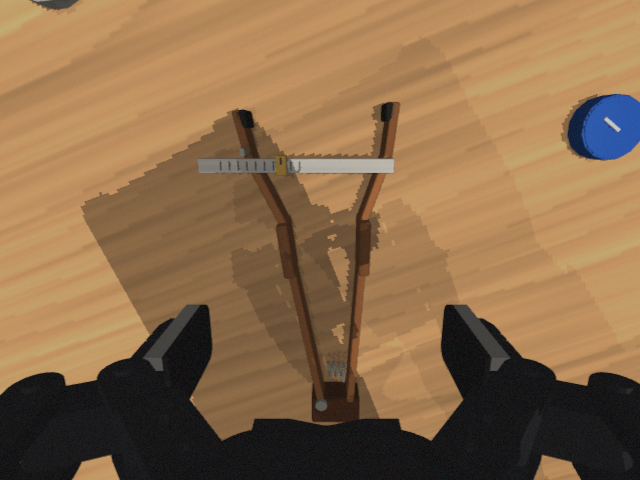

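The view is well centred: pads at (286,248) and (363,248), finger middle at about u=326. Rider at (281,165), pointer at (242,152). Descending.

Request:
move_arm(deltas=[{"claw": 0, "xyz": [0, 0, 3]}, {"claw": 0, "xyz": [0, 0, 5.5]}, {"claw": 0, "xyz": [0, 0, 7]}, {"claw": 0, "xyz": [0, 0, 7.8]}, {"claw": 0, "xyz": [0, 0, 7.8]}, {"claw": 0.15, "xyz": [0, 0, 7.8]}, {"claw": 0.25, "xyz": [0, 0, 7.8]}, {"claw": 0.35, "xyz": [0, 0, 7.8]}], squeeze=40)

```text
validation failed for argument at $.de...
```

Request:
move_arm(deltas=[{"claw": 0.42}, {"claw": 0.47}, {"claw": 0.51}, {"claw": 0.51}, {"claw": 0.51}])

```text
validation failed for argument at $.de...
```

```bash
python3 -c "
from h import *
p=env.capture('wrist');save(p,'w2');s=env.state();print(s['finger_gap'],s['gripper_force'],s['force'],s['tcp_pos'],s['time'])"
```

```text
0.08544707549721084 0.0 [-0.37705494 -0.31645873 -0.10721582] [0.51012717 0.12646888 0.08135225] 4.3
```

View pics/w2.png

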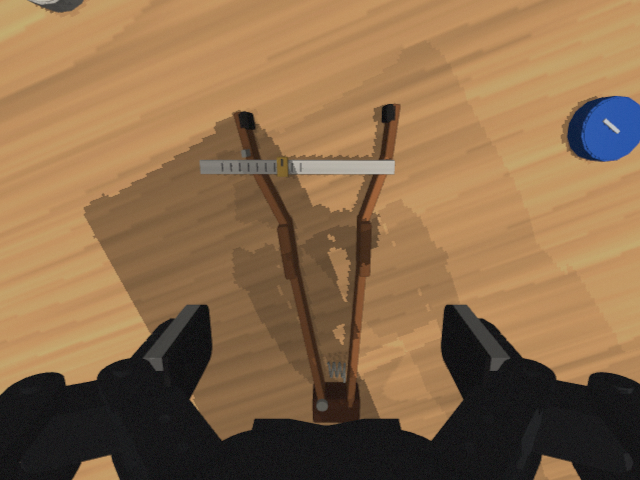

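Every row needs all fields, so both moves were refused and the picture is unchanged. Sending them again with full rows.

Request:
move_arm(deltas=[{"claw": 0, "xyz": [0, 0, 3], "twist": 0}, {"claw": 0, "xyz": [0, 0, 5.5], "twist": 0}, {"claw": 0, "xyz": [0, 0, 7], "twist": 0}, {"claw": 0, "xyz": [0, 0, 7.8], "twist": 0}, {"claw": 0, "xyz": [0, 0, 7.8], "twist": 0}, {"claw": 0.15, "xyz": [0, 0, 7.8], "twist": 0}, {"claw": 0.25, "xyz": [0, 0, 7.8], "twist": 0}, {"claw": 0.35, "xyz": [0, 0, 7.8], "twist": 0}], squeeze=40)

```text
time: 4.97
tcp_pos: [0.5103, 0.1265, 0.0034]
tool_rot: [[0.934, -0.357, 0.002], [-0.357, -0.934, 0.0], [0.002, -0.001, -1.0]]
force: [0.4, -0.3, 0.6]
finger_gap: 0.0559
gripper_force: 0.0
```

Request:
move_arm(deltas=[{"claw": 0.42, "xyz": [0, 0, 0], "twist": 0}, {"claw": 0.47, "xyz": [0, 0, 0], "twist": 0}, {"claw": 0.51, "xyz": [0, 0, 0], "twist": 0}, {"claw": 0.51, "xyz": [0, 0, 0], "twist": 0}, {"claw": 0.51, "xyz": [0, 0, 0], "twist": 0}, {"claw": 0.51, "xyz": [0, 0, 0], "twist": 0}])

```text
time: 5.47
tcp_pos: [0.5096, 0.1264, 0.0023]
tool_rot: [[0.934, -0.357, 0.0], [-0.357, -0.934, -0.0], [0.0, -0.0, -1.0]]
force: [0.2, 0.1, -0.9]
finger_gap: 0.0419
gripper_force: 0.0
```

```bash
python3 -c "
from h import *
p=env.capture('wrist');save(p,'w3');s=env.state();print(s['finger_gap'],s['gripper_force'],s['force'],s['tcp_pos'],s['time'])"
```

```text
0.04194978640828277 0.0 [0.82257674 0.3983578  0.60550029] [0.50959624 0.12638792 0.00230097] 5.5167
```

View pics/w3.png

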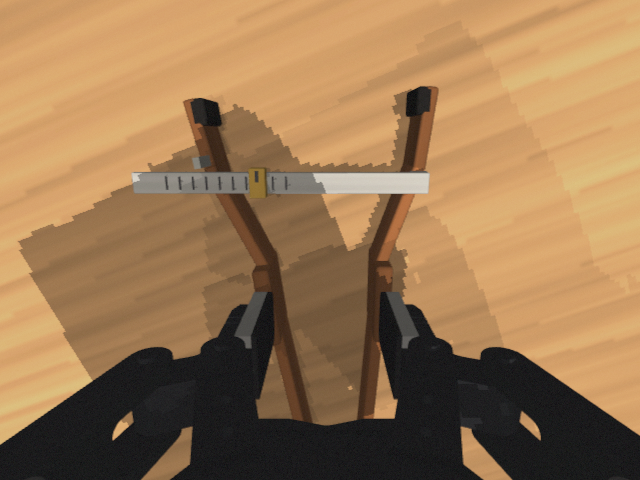

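The tongs are still open: pointer at (200,161), rider at (258,183), and no grip force. The fingers appear to sit above or over the pads. Checking the heights from this picture.

```bash
python3 -c "
from h import *
p=env.capture('wrist');s=env.state();R=s['tool_rot'];t=s['tcp_pos']
f=240/np.tan(np.radians(p['vfov'])/2);T=p['world_from_camera']
def proj(w):
    c=T[:3,:3].T@(w-T[:3,3]);return np.round([p['cx']+f*c[0]/-c[2],p['cy']-f*c[1]/-c[2]],0)
print(s['finger_gap'],s['gripper_force'],T[:3,3],(R.T@(T[:3,3]-t)))
for z in (0,-.005,-.01,-.02,-.03,-.04):
  print(z,[proj(t+R@np.array([.011,y,z])) for y in (-.021,.021)],[proj(t+R@np.array([-.011,y,z])) for y in (-.021,.021)])
# tongs pads expected
g=np.array([.5098,.1262]);a=np.radians(-20.9);ex=np.array([np.cos(a),np.sin(a)]);ey=np.array([-ex[1],ex[0]])
for z in (.0,.03):
  print('pad',z,[proj(np.r_[g+x*ex+y*ey,z]) for x in(.017,-.017) for y in (.0275,-.0275)])
"
```

```text
0.04175512303819595 0.0 [0.57404902 0.1012892  0.17639651] [ 0.06916036  0.00045166 -0.1741063 ]
0 [array([280., 261.]), array([369., 261.])] [array([282., 304.]), array([368., 303.])]
-0.005 [array([279., 264.]), array([371., 264.])] [array([281., 308.]), array([369., 308.])]
-0.01 [array([278., 268.]), array([372., 268.])] [array([280., 313.]), array([370., 313.])]
-0.02 [array([275., 276.]), array([375., 276.])] [array([277., 323.]), array([373., 323.])]
-0.03 [array([272., 285.]), array([378., 284.])] [array([274., 334.]), array([376., 334.])]
-0.04 [array([268., 295.]), array([381., 295.])] [array([271., 347.]), array([379., 347.])]
pad 0.0 [array([267., 247.]), array([383., 246.]), array([270., 312.]), array([381., 312.])]
pad 0.03 [array([256., 268.]), array([394., 268.]), array([260., 344.]), array([390., 344.])]
```

```bash
python3 -c "
from h import *
p=env.capture('scene');s=env.state();t=s['tcp_pos']
f=240/np.tan(np.radians(p['vfov'])/2);T=p['world_from_camera']
c=T[:3,:3].T@(t-T[:3,3]);u,v=int(p['cx']+f*c[0]/-c[2]),int(p['cy']-f*c[1]/-c[2]);print(u,v,T[:3,3])
a=p['color'][v-70:v+30,u-50:u+50,::-1];A=cv2.resize(a,(400,400),interpolation=2)
w=env.capture('wrist');b=w['color'][240:440,225:425,::-1];B=cv2.resize(b,(400,400),interpolation=2);B=cv2.convertScaleAbs(B,alpha=1.8,beta=20)
A=cv2.convertScaleAbs(A,alpha=1.5,beta=15)
cv2.imwrite('pics/c2.png',np.hstack([A,B]))"
```

```text
377 205 [ 1.17414686 -0.46880156  0.72219875]
```

View pics/c2.png

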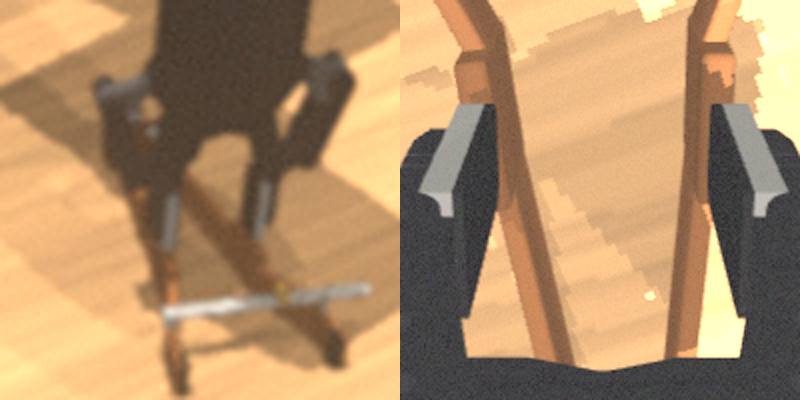

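The fingertips project about 30 to 35 mm above the reported TCP, in both the wrist and scene views. They have closed over the pad tops at about z 0.033 without contact. I'll open, lower in small steps while watching the force, and close again.

Request:
move_arm(deltas=[{"claw": 0.1, "xyz": [0, 0, 0], "twist": 0}, {"claw": 0.1, "xyz": [0, 0, 0], "twist": 0}, {"claw": 0.1, "xyz": [0, 0, 0], "twist": 0}, {"claw": 0.1, "xyz": [0, 0, 0.4], "twist": 0}, {"claw": 0.1, "xyz": [0, 0, 0.8], "twist": 0}, {"claw": 0.1, "xyz": [0, 0, 0.8], "twist": 0}])

```text
time: 6.17
tcp_pos: [0.5091, 0.1263, -0.0066]
tool_rot: [[0.934, -0.357, -0.001], [-0.357, -0.934, -0.0], [-0.001, 0.001, -1.0]]
force: [-0.0, -0.2, -0.4]
finger_gap: 0.0772
gripper_force: 0.0
```

Request:
move_arm(deltas=[{"claw": 0.1, "xyz": [0, 0, 0.3], "twist": 0}, {"claw": 0.1, "xyz": [0, 0, 0.6], "twist": 0}, {"claw": 0.1, "xyz": [0, 0, 0.9], "twist": 0}, {"claw": 0.1, "xyz": [0, 0, 1.2], "twist": 0}, {"claw": 0.1, "xyz": [0, 0, 1.2], "twist": 0}])

```text
time: 6.58
tcp_pos: [0.5093, 0.1263, -0.0183]
tool_rot: [[0.934, -0.357, -0.001], [-0.357, -0.934, -0.0], [-0.001, 0.0, -1.0]]
force: [-0.5, -0.3, 1.1]
finger_gap: 0.0766
gripper_force: 0.0
```

No contact at TCP z = -0.018, which confirms the offset. I'll go 6 mm lower and close gently.

Request:
move_arm(deltas=[{"claw": 0.1, "xyz": [0, 0, 0.3], "twist": 0}, {"claw": 0.2, "xyz": [0, 0, 0.6], "twist": 0}, {"claw": 0.3, "xyz": [0, 0, 0.6], "twist": 0}, {"claw": 0.38, "xyz": [0, 0, 0.6], "twist": 0}, {"claw": 0.44, "xyz": [0, 0, 0.6], "twist": 0}, {"claw": 0.48, "xyz": [0, 0, 0.6], "twist": 0}, {"claw": 0.51, "xyz": [0, 0, 0.6], "twist": 0}, {"claw": 0.51, "xyz": [0, 0, 0.6], "twist": 0}])

```text
time: 7.25
tcp_pos: [0.5104, 0.1263, -0.0228]
tool_rot: [[0.934, -0.356, 0.002], [-0.356, -0.934, -0.0], [0.002, -0.001, -1.0]]
force: [-1.7, -1.5, 9.6]
finger_gap: 0.0416
gripper_force: 9.6
```

```bash
python3 -c "
from h import *
p=env.capture('wrist');save(p,'w4');s=env.state();print(s['finger_gap'],s['gripper_force'],s['force'],s['tcp_pos'],s['time'])"
```

```text
0.04199677150392531 9.638730421720538 [-0.39731382 -1.51207504 10.0003989 ] [ 0.51038495  0.12634017 -0.02277709] 7.3
```

View pics/w4.png

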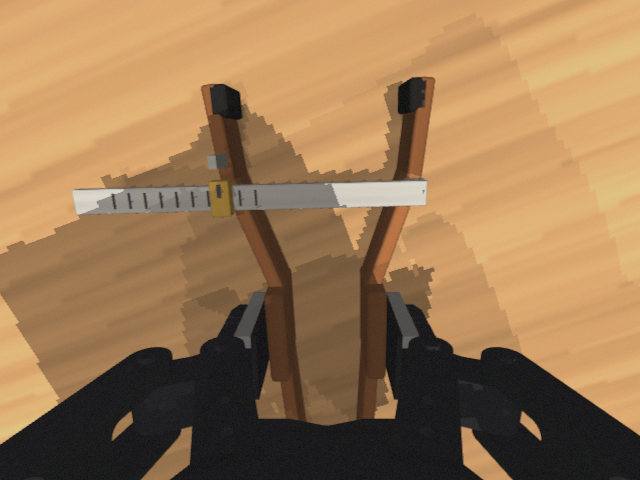

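Gripped at 9.6 N. Pointer top is near (211,162) and rider middle near (218,190), so the pointer is about 2 mm too far out. I'll close slightly more and lift.

Request:
move_arm(deltas=[{"claw": 0.518, "xyz": [0, 0, -0.3], "twist": 0}, {"claw": 0.526, "xyz": [0, 0, -0.9], "twist": 0}, {"claw": 0.526, "xyz": [0, 0, -1.8], "twist": 0}, {"claw": 0.526, "xyz": [0, 0, -3], "twist": 0}, {"claw": 0.526, "xyz": [0, 0, -4.2], "twist": 0}, {"claw": 0.526, "xyz": [0, 0, -5.2], "twist": 0}, {"claw": 0.526, "xyz": [0, 0, -5.8], "twist": 0}, {"claw": 0.526, "xyz": [0, 0, -6], "twist": 0}])

```text
time: 7.97
tcp_pos: [0.5102, 0.1265, 0.0378]
tool_rot: [[0.934, -0.357, 0.002], [-0.357, -0.934, 0.0], [0.002, -0.001, -1.0]]
force: [-0.1, 0.0, -1.7]
finger_gap: 0.0405
gripper_force: 7.1
```

```bash
python3 -c "
from h import *
env.capture('wrist');env.capture('wrist');p=env.capture('wrist');save(p,'w5');s=env.state();print(s['finger_gap'],s['gripper_force'],s['force'],s['tcp_pos'],s['time'])
q=env.capture('scene')
for n in ['rider_mark','pointer','moving_tip','fixed_tip','heel','tongs_grip']: print(n,*[[np.round(d['at'],4).tolist() for d in env.spot_point(k,n)][:2] for k in (p,q)])
# target: yaw -21, fingers' middle line through candle
a=np.radians(-20.9);c=np.array([.5315,-.1665]);t=c-.08*np.array([np.cos(a),np.sin(a)])
print(t,rel(*t,.037))
# detail: gauge strips w4|w5 side by side for measuring
A=cv2.imread('pics/w4.png')[130:230,60:440];B=cv2.imread('pics/w5.png')[130:230,60:440]
cv2.imwrite('pics/c3.png',cv2.resize(np.vstack([A,B]),None,fx=2.1,fy=2.1,interpolation=2))"
```

```text
0.040605210194851776 7.113597169518471 [ 1.24268024  0.83613719 -1.06560119] [0.50945043 0.12639838 0.03623279] 8.1167
rider_mark [] []
pointer [[0.5819, 0.1344, 0.0982], [0.5655, 0.1411, 0.0887]] [[0.5762, 0.1306, 0.0936]]
moving_tip [[0.5945, 0.1251, 0.0672]] [[0.5941, 0.1272, 0.0701], [0.5301, -0.1629, 0.0213]]
fixed_tip [[0.572, 0.0737, 0.0694], [0.5803, 0.1367, 0.0912]] [[0.578, 0.0716, 0.0702]]
heel [] [[0.389, 0.1691, 0.067]]
tongs_grip [] [[0.5137, 0.1344, 0.0684], [0.5274, -0.1656, 0.0009]]
[ 0.45676364 -0.13796096] (array([ 4.5 , 26.58, -0.07]), None, 8.7667, array([0.5096, 0.1264, 0.0363]))
```

View pics/c3.png

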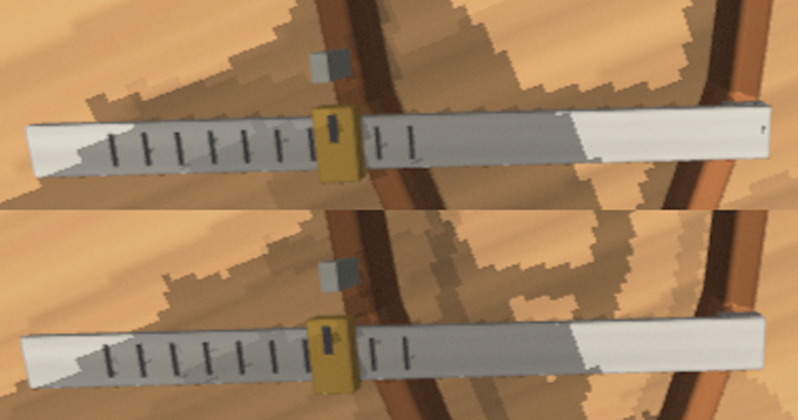

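The tongs are held level. In the lower strip the pointer top (crop u 328) lines up with the rider's scribed line (327) to within about 1 mm. Carrying to the tea light.

Request:
move_arm(deltas=[{"claw": 0.526, "xyz": [0.1, 0.5, 0], "twist": 0}, {"claw": 0.526, "xyz": [0.2, 1.5, 0], "twist": 0}, {"claw": 0.526, "xyz": [0.5, 3, 0], "twist": 0}, {"claw": 0.526, "xyz": [0.8, 5, 0], "twist": 0}, {"claw": 0.526, "xyz": [1.2, 7, 0], "twist": 0}, {"claw": 0.526, "xyz": [1.5, 9, 0], "twist": 0}, {"claw": 0.526, "xyz": [1.8, 11, 0], "twist": 0}, {"claw": 0.526, "xyz": [2.2, 13, 0], "twist": 0}])

```text
time: 9.43
tcp_pos: [0.4829, -0.0044, 0.0363]
tool_rot: [[0.934, -0.357, -0.0], [-0.357, -0.934, -0.0], [-0.0, 0.0, -1.0]]
force: [0.5, -0.4, -0.3]
finger_gap: 0.0404
gripper_force: 7.1
```

Request:
move_arm(deltas=[{"claw": 0.526, "xyz": [0.3, 2, 0], "twist": 0}, {"claw": 0.526, "xyz": [0.7, 4, 0], "twist": 0}, {"claw": 0.526, "xyz": [1.0, 6, 0], "twist": 0}, {"claw": 0.526, "xyz": [1.4, 8, 0], "twist": 0}, {"claw": 0.526, "xyz": [1.7, 10, 0], "twist": 0}, {"claw": 0.526, "xyz": [2.0, 11.7, 0], "twist": 0}, {"claw": 0.526, "xyz": [2.2, 12.8, 0], "twist": 0}, {"claw": 0.526, "xyz": [2.3, 13.5, 0], "twist": 0}])

```text
time: 10.1
tcp_pos: [0.4565, -0.1386, 0.0364]
tool_rot: [[0.934, -0.358, 0.0], [-0.358, -0.934, -0.0], [0.0, 0.0, -1.0]]
force: [0.7, 0.6, -0.5]
finger_gap: 0.0402
gripper_force: 7.1
```

```bash
python3 -c "
from h import *
for i in range(6): env.capture('wrist')
p=env.capture('wrist');save(p,'w6');q=env.capture('scene');s=env.state();print(s['finger_gap'],s['gripper_force'],s['force'],s['tcp_pos'],s['time'])
for n in ['pointer','rider_mark','moving_tip','fixed_tip','heel','candle_top']: print(n,*[[np.round(d['at'],4).tolist() for d in env.spot_point(k,n)][:2] for k in (p,q)])
print(rel(.4565,-.1389,.036))"
```

```text
0.04052696932554634 7.122709974646568 [ 0.82592015  0.32028621 -1.39721602] [ 0.45715099 -0.13658278  0.03627784] 10.5
pointer [[0.5276, -0.1282, 0.0927]] [[0.5244, -0.1318, 0.0938], [0.7126, 0.2199, -0.0015]]
rider_mark [[0.5163, -0.1197, 0.089]] [[0.5388, -0.1544, 0.0032], [0.4596, -0.1372, 0.057]]
moving_tip [[0.5425, -0.137, 0.068]] [[0.5412, -0.1353, 0.0682], [0.7542, -0.024, -0.0005]]
fixed_tip [[0.5205, -0.1918, 0.0675]] [[0.525, -0.1896, 0.0721], [0.7246, -0.193, 0.0006]]
heel [] [[0.3385, -0.0927, 0.0659]]
candle_top [[0.5306, -0.165, 0.0181]] [[0.5611, -0.2715, 0.0155], [0.5166, -0.0624, 0.0127]]
(array([0.01, 0.18, 0.03]), None, 11.1, array([ 0.4571, -0.1372,  0.0363]))
```

View pics/w6.png

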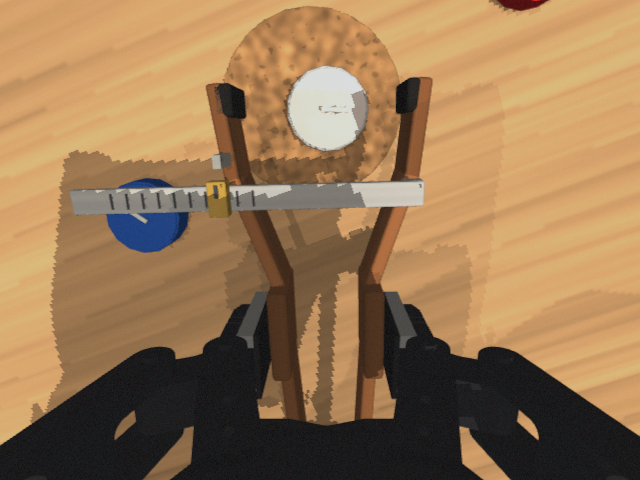

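The tips, at (232,100) and (406,95), straddle the candle at (328,108). The pointer at (216,160) lines up with the rider at (217,190). Tip height is about 68 mm, in range. Holding here for over three seconds.

Request:
move_arm(deltas=[{"claw": 0.526, "xyz": [0, 0, 0], "twist": 0}, {"claw": 0.526, "xyz": [0, 0, 0], "twist": 0}, {"claw": 0.526, "xyz": [0, 0, 0], "twist": 0}, {"claw": 0.526, "xyz": [0, 0, 0], "twist": 0}, {"claw": 0.526, "xyz": [0, 0, 0], "twist": 0}, {"claw": 0.526, "xyz": [0, 0, 0], "twist": 0}, {"claw": 0.526, "xyz": [0, 0, 0], "twist": 0}, {"claw": 0.526, "xyz": [0, 0, 0], "twist": 0}])

```text
time: 11.77
tcp_pos: [0.4571, -0.1372, 0.0363]
tool_rot: [[0.934, -0.357, -0.0], [-0.357, -0.934, -0.0], [-0.0, 0.0, -1.0]]
force: [-0.4, -1.0, 0.1]
finger_gap: 0.0411
gripper_force: 7.1
```

Request:
move_arm(deltas=[{"claw": 0.526, "xyz": [0, 0, 0], "twist": 0}, {"claw": 0.526, "xyz": [0, 0, 0], "twist": 0}, {"claw": 0.526, "xyz": [0, 0, 0], "twist": 0}, {"claw": 0.526, "xyz": [0, 0, 0], "twist": 0}, {"claw": 0.526, "xyz": [0, 0, 0], "twist": 0}, {"claw": 0.526, "xyz": [0, 0, 0], "twist": 0}, {"claw": 0.526, "xyz": [0, 0, 0], "twist": 0}, {"claw": 0.526, "xyz": [0, 0, 0], "twist": 0}])

```text
time: 12.43
tcp_pos: [0.4571, -0.1372, 0.0363]
tool_rot: [[0.934, -0.357, 0.0], [-0.357, -0.934, 0.0], [0.0, -0.0, -1.0]]
force: [0.3, -0.0, -0.7]
finger_gap: 0.0408
gripper_force: 7.1
```

Request:
move_arm(deltas=[{"claw": 0.526, "xyz": [0, 0, 0], "twist": 0}, {"claw": 0.526, "xyz": [0, 0, 0], "twist": 0}, {"claw": 0.526, "xyz": [0, 0, 0], "twist": 0}, {"claw": 0.526, "xyz": [0, 0, 0], "twist": 0}, {"claw": 0.526, "xyz": [0, 0, 0], "twist": 0}, {"claw": 0.526, "xyz": [0, 0, 0], "twist": 0}, {"claw": 0.526, "xyz": [0, 0, 0], "twist": 0}, {"claw": 0.526, "xyz": [0, 0, 0], "twist": 0}])

```text
time: 13.1
tcp_pos: [0.4571, -0.1372, 0.0363]
tool_rot: [[0.934, -0.357, 0.0], [-0.357, -0.934, -0.0], [0.0, -0.0, -1.0]]
force: [-0.4, 0.4, -0.2]
finger_gap: 0.0407
gripper_force: 7.1
```

Request:
move_arm(deltas=[{"claw": 0.526, "xyz": [0, 0, 0], "twist": 0}, {"claw": 0.526, "xyz": [0, 0, 0], "twist": 0}, {"claw": 0.526, "xyz": [0, 0, 0], "twist": 0}, {"claw": 0.526, "xyz": [0, 0, 0], "twist": 0}, {"claw": 0.526, "xyz": [0, 0, 0], "twist": 0}, {"claw": 0.526, "xyz": [0, 0, 0], "twist": 0}, {"claw": 0.526, "xyz": [0, 0, 0], "twist": 0}, {"claw": 0.526, "xyz": [0, 0, 0], "twist": 0}])

```text
time: 13.77
tcp_pos: [0.4571, -0.1372, 0.0363]
tool_rot: [[0.934, -0.357, 0.0], [-0.357, -0.934, 0.0], [0.0, -0.0, -1.0]]
force: [-0.4, -0.3, -0.9]
finger_gap: 0.0406
gripper_force: 7.1
```

Request:
move_arm(deltas=[{"claw": 0.526, "xyz": [0, 0, 0], "twist": 0}, {"claw": 0.526, "xyz": [0, 0, 0], "twist": 0}, {"claw": 0.526, "xyz": [0, 0, 0], "twist": 0}, {"claw": 0.526, "xyz": [0, 0, 0], "twist": 0}, {"claw": 0.526, "xyz": [0, 0, 0], "twist": 0}, {"claw": 0.526, "xyz": [0, 0, 0], "twist": 0}, {"claw": 0.526, "xyz": [0, 0, 0], "twist": 0}, {"claw": 0.526, "xyz": [0, 0, 0], "twist": 0}])

```text
time: 14.43
tcp_pos: [0.4571, -0.1372, 0.0363]
tool_rot: [[0.934, -0.357, -0.0], [-0.357, -0.934, 0.0], [-0.0, -0.0, -1.0]]
force: [-0.5, 0.3, -1.3]
finger_gap: 0.0402
gripper_force: 7.1
```

```bash
python3 -c "
from h import *
s=env.state();print(s['time'],s['finger_gap'],s['gripper_force'],s['tcp_pos'])
print(env.finish_job())"
```

```text
14.4333 0.04022365003860358 7.122326418757439 [ 0.45705362 -0.13719849  0.03629274]
the job is handed in; nothing more can be done
None
```

The job is handed in at 14.4 s, with no verdict returned: the tongs were held level over the coaster tea light for over 3 s, one tip to each side, and the last close picture had the pointer within about 1 mm of the rider.

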